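Build one tier of a test kiln setting

TASK

Set up one tier for the test kiln: on the flat kiln base, stand the two tall props upright on the two square marks and the L-shaped test tile upright on its foot on the cross between them, then lay the loose narrow shelf centred on top of both props and lined up with the base, and last stand the beaker mouth up in the middle of that shelf. Leave the two short props where they are.

Things in the scene. Friction and masses are not known exactly. Their poses are not given: they have to be found in the camera images.
- kiln_base: kiln base: flat fixed slab of tan fireclay lying on the bench, 110 mm (its x) x 240 mm (its y, the long way) x 15 mm high. Origin at the centre of its underside, z up. On its top face, 15 mm above the origin, are a dark brushed cross at the centre (0, 0) and two dark brushed square outlines, 43 mm wide, centred on the long axis at y = +72 mm and y = -72 mm.
- tall_prop_1_mid (a point): One tall kiln prop: an upright square post of tan fireclay, 34 x 34 mm, 75 mm high, loose, about 165 g. The point is its centre, 37.5 mm above its foot; z is up, x and y are square to its sides (all four sides alike).
- tall_prop_2_mid (a point): The other tall kiln prop: an upright square post of tan fireclay, 34 x 34 mm, 75 mm high, loose, about 165 g. The point is its centre, 37.5 mm above its foot; z is up, x and y are square to its sides (all four sides alike).
- short_prop_1_mid (a point): One short kiln prop: an upright square post of tan fireclay, 34 x 34 mm, 45 mm high, loose, about 99 g. The point is its centre, 22.5 mm above its foot; z is up, x and y are square to its sides (all four sides alike).
- short_prop_2_mid (a point): The other short kiln prop: an upright square post of tan fireclay, 34 x 34 mm, 45 mm high, loose, about 99 g. The point is its centre, 22.5 mm above its foot; z is up, x and y are square to its sides (all four sides alike).
- test_tile_mid (a point): test tile: small loose glazed cream L-shaped tile standing on its foot, 44 mm (x) x 46 mm (y) x 62 mm high, 55 g. The point is the centre of that outline, 31 mm above the bench; z up. The upright is a 7 mm thick plate, 46 mm wide along y, at x = -22 to -15 mm from the point, from 6 to 62 mm height; the foot is 6 mm thick and covers the whole 44 x 46 mm. Take it by the upright.
- kiln_shelf_mid (a point): kiln shelf: narrow loose flat strip of tan fireclay lying flat on the bench, 56 mm (x) x 200 mm (y, the long way) x 12 mm thick, about 0.24 kg, plain on top. The point is its centre, 6 mm above its underside. Take it across the 56 mm at the middle.
- beaker_mid (a point): beaker: small open straight-sided terracotta cup without handle, 56 mm outside diameter, 50 mm high, wall 4 mm, about 90 g, standing mouth up. The point is on its axis, 25 mm above its foot; z up.
Things that resemble listed ones, but are neither listed nor needed, are in the scene too. What is shaped like the part that bears test_tile_mid but turquoise is not meant.

How it is judged:
On the way, in this order (a step that is already met when the one before it is completed fails the run):
1. Both tall props stand on the square marks and the test tile stands on the cross (((x of tall_prop_1_mid in the frame of kiln_base between -0.012 and 0.012 m and y of tall_prop_1_mid in the frame of kiln_base between 0.06 and 0.084 m and z of tall_prop_1_mid in the frame of kiln_base between 0.0485 and 0.0565 m and angle between each of tall_prop_1_mid, tall_prop_2_mid's own z axis and vertical below 0.06 rad and x of tall_prop_2_mid in the frame of kiln_base between -0.012 and 0.012 m and y of tall_prop_2_mid in the frame of kiln_base between -0.084 and -0.06 m and z of tall_prop_2_mid in the frame of kiln_base between 0.0485 and 0.0565 m) or (x of tall_prop_1_mid in the frame of kiln_base between -0.012 and 0.012 m and y of tall_prop_1_mid in the frame of kiln_base between -0.084 and -0.06 m and z of tall_prop_1_mid in the frame of kiln_base between 0.0485 and 0.0565 m and angle between each of tall_prop_1_mid, tall_prop_2_mid's own z axis and vertical below 0.06 rad and x of tall_prop_2_mid in the frame of kiln_base between -0.012 and 0.012 m and y of tall_prop_2_mid in the frame of kiln_base between 0.06 and 0.084 m and z of tall_prop_2_mid in the frame of kiln_base between 0.0485 and 0.0565 m)) and x of test_tile_mid in the frame of kiln_base between -0.015 and 0.015 m and y of test_tile_mid in the frame of kiln_base between -0.015 and 0.015 m and z of test_tile_mid in the frame of kiln_base between 0.042 and 0.05 m and angle between test_tile_mid's own z axis and vertical below 0.08 rad), for 0.2 s.
2. The narrow shelf lies level across both tall props, lined up with the base (all of step 1 and x of kiln_shelf_mid in the frame of kiln_base between -0.012 and 0.012 m and y of kiln_shelf_mid in the frame of kiln_base between -0.015 and 0.015 m and z of kiln_shelf_mid in the frame of kiln_base between 0.092 and 0.1 m and angle between kiln_shelf_mid's own z axis and vertical below 0.05 rad and angle between the y axis of kiln_shelf_mid and the y axis of kiln_base, either way round below 0.14 rad), for 0.2 s.
3. The beaker stands upright in the middle of the shelf (all of step 2 and horizontal distance between beaker_mid and kiln_shelf_mid below 0.015 m and z of beaker_mid in the frame of kiln_base between 0.123 and 0.131 m and angle between beaker_mid's own z axis and vertical below 0.08 rad), for 0.2 s.
At the end, for the whole second after the job is handed in: Tall props on the marks (either way) and shelf on them, centred, within 12 mm (shelf 15 mm along, 0.14 rad of the base); tile on the cross and beaker at mid-shelf within 15 mm; all upright or level (0.05 to 0.08 rad), heights within 4 mm; short props moved under 30 mm (all of step 3 and distance of each of short_prop_1_mid, short_prop_2_mid from where it was at the start of the episode below 0.03 m); the robot touches nothing.
It also fails if it takes over 136 s, if anything falls off the work surface, if the arm or the gripper's body presses on something with over 40 N, if the wrist force passes 120 N, or if a joint passes its speed limit or range.

ROBOT

A 6-joint arm with a two-finger parallel gripper is mounted at the origin on a cart in front of the work surface, level with it; the furniture and walls round the work are solid. World frame = base frame: x ahead of the robot, y to its left, z up, the work surface at z = 0. Lengths are in m, angles in rad, forces in N, time in s.
With the tool pointing down it reaches from about 0.275 to 0.825 m from the base axis. Payload 4.9 kg.
Tool frame: the origin (TCP) lies midway between the tips of the shut fingers; the grasp point (between the pads) lies 19 mm behind it (grip_point_offset is the distance from the TCP to the grasp point, in m); z points along the fingers, x is the direction in which the jaws open and shut, and the axes are right-handed (so a half turn about z gives the same grasp; the last joint's range is limited). The gripper opens to 85 mm and grips with 20 to 120 N. Pads are 22 mm wide; open, the fingers measure 114 mm over their backs; the gripper's body (76 mm by 85 mm) begins 54 mm behind the grasp point. The pads swing forward as they close: fully open they stand 13 mm farther back than shut.
Start: joints at [0.999, 0.326, -0.193, 1.052, 0, 1.437], TCP at [0.233, 0.498, 0.231] pointing down, gripper open.
Joint ranges: [-2.65, 2.65], [-0.97, 1.79], [-1.3, 1.35], [-1.93, 2.1], [-1.47, 1.37], [-3.14, 3.14]. Speed limits (rad/s): [2.57, 2.57, 3.14, 3.14, 3.14, 3.14].

INTERFACE

Orientations are given as a rotation vector (axis times angle).
In Python, from cell import * gives the robot as it stands. Calls block until the motion is done:
- movep(position, orientation): joint-space move of the TCP to a pose.
- move_l(position, velocity=0.15, rot=None, until_force=None): straight line of the TCP; rot=None keeps the orientation; velocity is the mean speed in m/s. With until_force (N) it stops when the force on the tool has changed by that much, and returns True; else False.
- set_joints(angles): joint-space move.
- let_go() and grab(newtons=None): open the fingers fully, or close them until they stop; newtons is the grip in N (None keeps the last).
- sleep(seconds).
- ik(position, orientation): joint angles nearest the present ones, or None.
- get_state(): the state.
- grab_frame(name): name is "side" or "top" or "wrist"; returns a dict with "img" (420x560x3 uint8, red, green, blue), "fx", "fy", "cx", "cy" (pixels), "cam_to_world" (4x4, takes a point from camera to world coordinates); the wrist camera has in their place "T_tool_cam" (4x4, takes a point from camera to tool coordinates, whose origin is the TCP and whose axes are the tool frame's). Camera axes: x right, y down, z forward; pixel columns grow to the right and rows downward; lengths in m; the calibration is good to about 2 mm. A picture is of the moment at which its call begins: read the wrist's pose just before it. There is no depth.
A pose or a line that the arm cannot do raises MotionError and nothing moves.
- sign_off(): hands the job in, once; it reports no verdict.
Trained networks look in the newest picture that a camera, given by its name, has taken for a name from the list of things; names that differ only in an ending like _2 or _b are one class to them, and where a whole thing is asked for, a point or a joint stands for the part that bears it (a point fixed in the world has none). Each returns a list of dicts, best first, with "score" (0 to 1); they miss things now and then, are a little off and sometimes report something else, mostly with a low value. They report only what shows in the picture. A call takes as long as a camera call. They do not tell look-alikes from the thing itself.
- spot_in(camera, name): "centre" ([column, row] in pixels, amid what is visible of it).
- silhouettes(camera, name): "mask" (420x560 bool, what is visible of it) and "centre" ([column, row] in pixels, amid what is visible of it).
- tip_of(camera, name): "centre" ([column, row] in pixels: a listed point, or the origin of a listed thing).
The state is a dict: "clock": time; "q": joint angles; "joint_velocities": joint speeds; "tau": joint torques, N m; "position": TCP position; "eef_rot": TCP orientation; "contact_force": force on the tool from outside, world axes, zero at the start; "wrist_torque": the same for the moment, N m; "finger_gap": opening from 0.0 (shut) to 1.0 (fully open).
Only numpy, scipy, OpenCV 4.12 (cv2) and the standard library are available. Lean on these libraries where they do the work, as an engineer would, in place of code of your own. Each camera call takes 0.05 s, during which the arm holds its last target.

## Working session

There is one attempt and no reset: what is moved stays moved. The work goes in short steps, each a Python script; the robot and the scene stay as the last script left them, time stands still between calls to the robot, and variables do not carry over. Pictures are saved under pics/ and viewed, and the job is handed in when it is done.

```bash
mkdir -p pics; ls
python3 - <<'E'
from cell import *
import cv2
for c in ["side","top","wrist"]:
    f=grab_frame(c); cv2.imwrite(f"pics/a_{c}.png",f["img"][:,:,::-1])
    print(c,f["fx"],f["cx"],f["cy"]); print(f.get("cam_to_world",f.get("T_tool_cam")))
s=get_state(); print(s)
E
```

```text
pics
side 510.33950408790344 281.5969400910252 210.88397225939406
[[ 0.22206552 -0.77138499  0.59636574 -0.20127349]
 [-0.97494506 -0.16751334  0.14636053 -0.17771555]
 [-0.0130011  -0.61392546 -0.78925693  1.02302989]
 [ 0.          0.          0.          1.        ]]
top 545.1105778243983 280.0413304609842 209.1482359061082
[[ 1.99980860e-03 -9.90803408e-01  1.35294519e-01  3.42238842e-01]
 [-9.99886254e-01  4.13596390e-05  1.50823583e-02 -3.15886811e-03]
 [-1.49492477e-02 -1.35309291e-01 -9.90690626e-01  1.41941681e+00]
 [ 0.00000000e+00  0.00000000e+00  0.00000000e+00  1.00000000e+00]]
wrist 342.060708381066 278.70300231264355 211.14243226782116
[[ 9.99999772e-01  1.45385414e-04 -6.59444221e-04 -5.15842495e-04]
 [ 5.40996984e-05  9.56161470e-01  2.92839957e-01 -7.54110646e-02]
 [ 6.73109814e-04 -2.92839926e-01  9.56161244e-01 -1.42456819e-01]
 [ 0.00000000e+00  0.00000000e+00  0.00000000e+00  1.00000000e+00]]
{'clock': 0.15, 'q': array([ 9.98818798e-01,  3.26769365e-01, -1.93345522e-01,  1.05206465e+00,
        6.64041509e-06,  1.43659491e+00]), 'joint_velocities': array([ 0.00108737, -0.00149869,  0.00236818, -0.00249249, -0.0009954 ,
        0.00083537]), 'tau': array([ 7.24752281e-04, -4.43704355e+01,  2.62664795e+01,  1.04225526e-02,
       -1.51752488e-04, -2.64576627e-06]), 'position': array([0.23289472, 0.49774514, 0.23068736]), 'eef_rot': array([ 2.65032581e+00,  1.68575519e+00, -1.97686697e-03]), 'contact_force': array([-0.2716378 , -0.04435726,  0.12704267]), 'wrist_torque': array([-0.00322401, -0.02368921, -0.02770676]), 'finger_gap': 1.0001079235851649}
```

View pics/a_top.png

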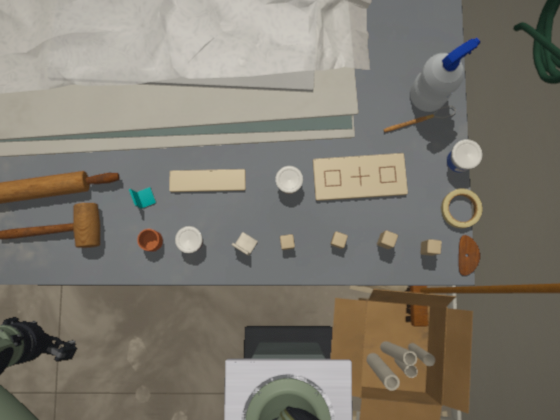

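View pics/a_side.png

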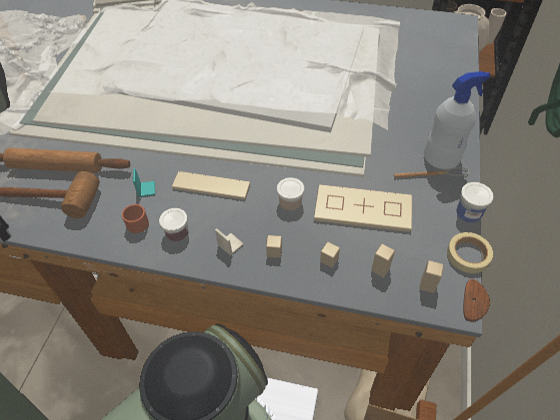

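```bash
cat > h.py <<'E'
from cell import *
import numpy as np, cv2
from scipy.spatial.transform import Rotation as R
def ray(f,p,T=None):
    T=f["cam_to_world"] if T is None else T
    d=T[:3,:3]@np.array([(p[0]-f["cx"])/f["fx"],(p[1]-f["cy"])/f["fy"],1]); return T[:3,3],d
def atz(f,p,z,T=None):
    o,d=ray(f,p,T); return o+d*(z-o[2])/d[2]
def proj(f,X,T=None):
    T=f["cam_to_world"] if T is None else T
    c=(np.asarray(X)-T[:3,3])@T[:3,:3]; return np.array([f["fx"]*c[...,0]/c[...,2]+f["cx"],f["fy"]*c[...,1]/c[...,2]+f["cy"]]).T
def down(yaw):  # tool z down, tool x at world angle yaw
    x=np.array([np.cos(yaw),np.sin(yaw),0]);z=np.array([0,0,-1.]);y=np.cross(z,x)
    return R.from_matrix(np.c_[x,y,z]).as_rotvec()
def wristT(f,s):
    T=np.eye(4);T[:3,:3]=R.from_rotvec(s["eef_rot"]).as_matrix();T[:3,3]=s["position"];return T@f["T_tool_cam"]
E
python3 - <<'E'
from h import *
H=dict(kiln_base=0,tall_prop_1_mid=.0375,short_prop_1_mid=.0225,test_tile_mid=.031,kiln_shelf_mid=.006,beaker_mid=.025)
F={c:grab_frame(c) for c in("top","side")}
for n,z in H.items():
    for c in F:
        for d in tip_of(c,n): print(n,c,round(d["score"],2),np.round(d["centre"],1),np.round(atz(F[c],d["centre"],z)[:2],4))
i=F["top"]["img"][140:270,120:470,::-1];cv2.imwrite("pics/b.png",cv2.resize(i,None,fx=2.25,fy=2.25,interpolation=cv2.INTER_CUBIC))
i=F["side"]["img"][160:310,110:450,::-1];cv2.imwrite("pics/c.png",cv2.resize(i,None,fx=2.3,fy=2.3,interpolation=cv2.INTER_CUBIC))
E
```

```text
kiln_base top 0.6 [359.1 174.9] [ 0.6275 -0.1905]
kiln_base side 0.58 [361.  211.2] [ 0.6134 -0.1847]
tall_prop_1_mid top 0.7 [386.9 235.6] [ 0.4633 -0.2531]
tall_prop_1_mid side 0.85 [385.1 260.1] [ 0.4553 -0.2559]
short_prop_1_mid top 0.46 [284.3 242. ] [0.448 0.007]
short_prop_1_mid side 0.8 [270.8 244.4] [0.4514 0.0105]
test_tile_mid top 0.75 [243.7 240.2] [0.4518 0.1106]
test_tile_mid top 0.74 [140.3 195.2] [0.5683 0.38  ]
test_tile_mid side 0.73 [228.7 234.8] [0.4513 0.1133]
test_tile_mid side 0.62 [141.6 182.1] [0.5634 0.3813]
test_tile_mid side 0.25 [383.8 260.4] [ 0.4582 -0.2536]
kiln_shelf_mid top 0.57 [207.8 180.9] [0.6106 0.2093]
kiln_shelf_mid side 0.88 [211.6 187.8] [0.603  0.2074]
kiln_shelf_mid side 0.24 [227.8 237.6] [0.4592 0.1204]
beaker_mid top 0.78 [152.4 243.1] [0.4446 0.3459]
beaker_mid side 0.66 [136.9 220.3] [0.4489 0.3479]
```

View pics/b.png

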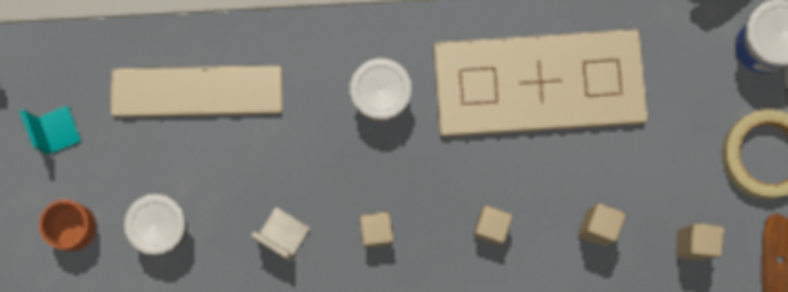

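View pics/c.png

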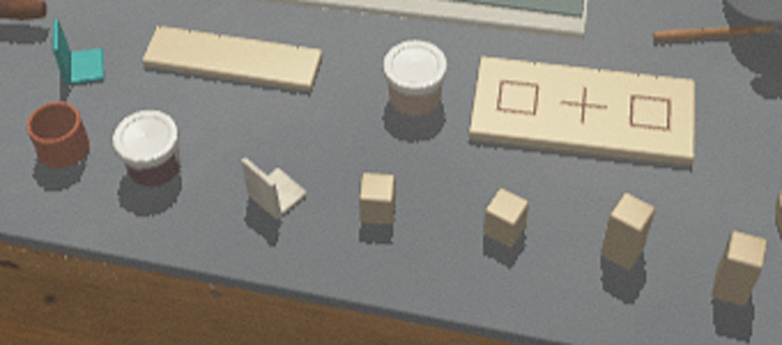

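```bash
cat > fit.py <<'E'
from h import *
from scipy.optimize import minimize
def box(sx,sy,z0,z1,x0=0,y0=0):
    return np.array([[x0+a*sx/2,y0+b*sy/2,z] for a in(-1,1) for b in(-1,1) for z in(z0,z1)])
ang=np.linspace(0,2*np.pi,24,endpoint=False)
SH=dict(base=[box(.11,.24,0,.015)],tall=[box(.034,.034,0,.075)],short=[box(.034,.034,0,.045)],
 shelf=[box(.056,.2,0,.012)],tile=[box(.044,.046,0,.006),box(.007,.046,0,.062,-.0185)],
 beaker=[np.array([[.028*np.cos(a),.028*np.sin(a),z] for a in ang for z in(0,.05)])])
S=4
def seg(img,sat=None):
    hsv=cv2.cvtColor(img,cv2.COLOR_RGB2HSV).astype(int); r,g,b=[img[:,:,k].astype(int) for k in range(3)]
    return ((r-b)>18)
def render(f,sh,p,z=0,T=None,win=None):
    x0,y0,x1,y1=win; m=np.zeros(((y1-y0)*S,(x1-x0)*S),np.uint8)
    c,s=np.cos(p[2]),np.sin(p[2])
    for b in SH[sh]:
        w=np.c_[b[:,0]*c-b[:,1]*s+p[0],b[:,0]*s+b[:,1]*c+p[1],b[:,2]+z]
        q=(proj(f,w,T)+.5-[x0,y0])*S
        cv2.fillConvexPoly(m,cv2.convexHull(np.round(q*16).astype(np.int32)),1,shift=4)
    return cv2.resize(m.astype(np.float32),None,fx=1/S,fy=1/S,interpolation=cv2.INTER_AREA)
def fit(f,sh,p0,z=0,T=None,mask=None,pad=12):
    m=seg(f["img"]) if mask is None else mask
    pr=proj(f,np.array([p0[0],p0[1],z+.02]),T)
    pts=np.vstack([proj(f,np.c_[b[:,:2]@np.array([[np.cos(p0[2]),np.sin(p0[2])],[-np.sin(p0[2]),np.cos(p0[2])]])+p0[:2],b[:,2]+z],T) for b in SH[sh]])
    x0,y0=np.maximum(np.floor(pts.min(0)-pad).astype(int),0);x1,y1=np.minimum(np.ceil(pts.max(0)+pad).astype(int),[560,420])
    win=(x0,y0,x1,y1); mm=m[y0:y1,x0:x1].astype(np.float32)
    # keep blob nearest center
    cost=lambda p:np.abs(render(f,sh,p,z,T,win)-mm).sum()
    best=None
    for dy in ([-.5,-.25,0,.25,.5] if sh!="beaker" else [0]):
        q0=np.array([p0[0],p0[1],p0[2]+dy])
        r=minimize(cost,q0,method="Nelder-Mead",options=dict(initial_simplex=q0+np.array([[0,0,0],[.01,0,0],[0,.01,0],[0,0,.2]]),xatol=1e-4,fatol=.05,maxiter=300))
        if best is None or r.fun<best.fun: best=r
    return best.x,best.fun,mm.sum()
E
python3 - <<'E'
from fit import *
F={c:grab_frame(c) for c in("top","side")}
import pickle; pickle.dump(F,open("F0.pkl","wb"))
def g(p,z): return atz(F["top"],p,z)[:2]
init=dict(base=("base",*g((360,177),.015),-1.57+1.57),tall1=("tall",*g((388,238),.06),0.3),tall2=("tall",*g((432,246),.06),0),
 short1=("short",*g((287,242),.04),0),short2=("short",*g((340,240),.04),.3),shelf=("shelf",*g((208,181),.01),0),
 tile=("tile",.452,.112,-2.2+.0),beaker=("beaker",.446,.347,0))
for c in F: cv2.imwrite(f"pics/seg_{c}.png",seg(F[c]["img"])*np.uint8(255))
for n,(sh,x,y,w) in init.items():
    for c in F:
        if n=="tile":
            for w in np.arange(-3,3,.8): print(n,c,[np.round(v,4) for v in fit(F[c],sh,(x,y,w))])
        else: print(n,c,[np.round(v,4) for v in fit(F[c],sh,(x,y,w))])
E
```

```text
base top [array([ 0.6227, -0.1898,  0.0654]), np.float64(68.375), np.float32(3902.0)]
base side [array([ 0.6233, -0.1869,  0.068 ]), np.float64(439.8125), np.float32(3837.0)]
tall1 top [array([ 0.4543, -0.2524,  1.1979]), np.float64(24.75), np.float32(277.0)]
tall1 side [array([ 0.454 , -0.2497, -0.265 ]), np.float64(46.3125), np.float32(487.0)]
tall2 top [array([ 0.4351, -0.3621, -0.0356]), np.float64(26.3125), np.float32(299.0)]
tall2 side [array([ 0.4352, -0.3586, -0.1863]), np.float64(178.625), np.float32(644.0)]
short1 top [array([0.4494, 0.0009, 0.1316]), np.float64(14.1875), np.float32(201.0)]
short1 side [array([0.4504, 0.0028, 0.2079]), np.float64(35.6875), np.float32(313.0)]
short2 top [array([ 0.4546, -0.1322,  1.2159]), np.float64(17.125), np.float32(210.0)]
short2 side [array([ 0.4544, -0.1293, -0.176 ]), np.float64(44.125), np.float32(341.0)]
shelf top [array([0.6133, 0.2117, 0.0167]), np.float64(43.25), np.float32(1680.0)]
shelf side [array([0.6139, 0.2139, 0.0167]), np.float64(186.1875), np.float32(1438.0)]
tile top [array([ 0.445 ,  0.1098, -3.7429]), np.float64(43.6
[... 764 characters left out ...]
75), np.float32(196.0)]
tile side [array([ 0.4507,  0.1093, -1.1176]), np.float64(213.8125), np.float32(196.0)]
tile side [array([0.4506, 0.1065, 0.3809]), np.float64(202.5625), np.float32(196.0)]
tile side [array([0.4512, 0.1069, 0.381 ]), np.float64(202.5), np.float32(196.0)]
tile side [array([0.4512, 0.1066, 0.3798]), np.float64(202.5625), np.float32(196.0)]
tile side [array([0.4523, 0.1076, 1.953 ]), np.float64(223.0), np.float32(196.0)]
tile side [array([0.4516, 0.1073, 1.9518]), np.float64(223.125), np.float32(196.0)]
beaker top [array([0.4533, 0.3535, 0.071 ]), np.float64(23.4375), np.float32(497.0)]
beaker side [array([0.4547, 0.356 , 0.2168]), np.float64(36.9375), np.float32(607.0)]
```

```bash
python3 -c "
import cv2,numpy as np
cv2.imwrite('pics/segs.png',np.vstack([cv2.imread('pics/seg_top.png')[140:270],cv2.imread('pics/seg_side.png')[160:310]]))"
```

```text
(no output)
```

View pics/segs.png

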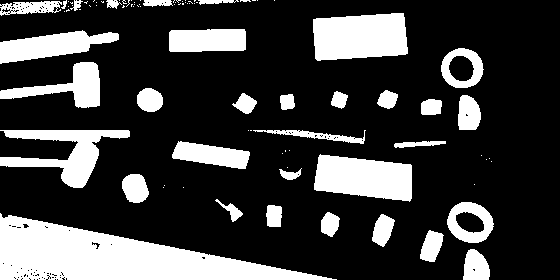

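```bash
cat >> h.py <<'E'
def go(x,y,z,yaw,lim=2.2):
    best=None;q0=get_state()["q"]
    for k in(-1,0,1):
        w=yaw+k*np.pi
        if abs(w)>2*np.pi: continue
        q=ik([x,y,z],down(w))
        if q is None: continue
        c=np.abs(q-q0).max()+ (5 if abs(q[5])>2.9 else 0)
        if best is None or c<best[0]: best=(c,w)
    if best is None: raise RuntimeError("no ik")
    movep([x,y,z],down(best[1])); return best[1]
def shot(n):
    s=get_state();f=grab_frame("wrist");f["T"]=wristT(f,s);cv2.imwrite(f"pics/{n}.png",f["img"][:,:,::-1]);return f
def st():
    s=get_state();print("t %.2f"%s["clock"],np.round(s["position"],4),"gap %.3f"%s["finger_gap"],"F",np.round(s["contact_force"],1),"q6 %.2f"%s["q"][5])
E
python3 - <<'E'
from fit import *
st()
go(.454,-.251,.2,-.32); st()
f=shot("w1")
print(fit(f,"tall",(.454,-.251,-.32),T=f["T"]))
go(.435,-.360,.2,-.05); st()
f=shot("w2")
print(fit(f,"tall",(.435,-.360,-.05),T=f["T"]))
E
```

```text
t 0.95 [0.2332 0.4982 0.2313] gap 1.004 F [-0.5  0.8  0.2] q6 1.44
t 3.71 [ 0.4543 -0.2503  0.2   ] gap 1.001 F [-0.6 -0.2  0.2] q6 1.24
(array([ 0.45167962, -0.2499613 , -0.3796427 ]), np.float64(155.9375), np.float32(2162.0))
t 4.28 [ 0.4349 -0.3601  0.1997] gap 1.006 F [ 0.4  0.4 -0.4] q6 0.80
(array([ 0.43199153, -0.35913448, -0.10296847]), np.float64(146.3125), np.float32(2173.0))
```

View pics/w1.png

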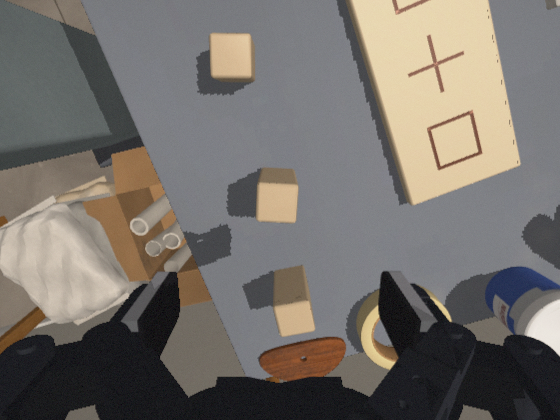

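View pics/w2.png

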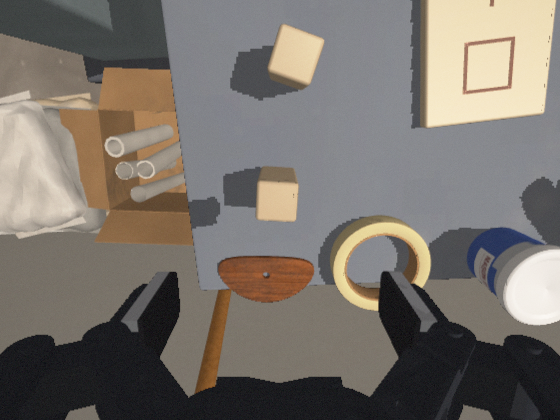

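Run:
```python
from fit import *
import pickle
w=go(.4335,-.3595,.15,-.1)
print(move_l([.4335,-.3595,.024],velocity=.12,until_force=8)); st()
grab(50); st()
move_l([.4335,-.3595,.19],velocity=.2); st()
go(.56,-.20,.26,.066); 
f=shot("w3"); st(); pickle.dump(f,open("w3.pkl","wb"))
```

```text
False
t 5.84 [ 0.434  -0.3601  0.0248] gap 1.000 F [-0.1  0.5  0.5] q6 0.85
t 6.37 [ 0.4337 -0.3598  0.0244] gap 0.392 F [-0.4 -0.3  4.2] q6 0.85
t 7.35 [ 0.4328 -0.3587  0.1887] gap 0.390 F [-0.  -0.3 -1.8] q6 0.85
t 8.27 [ 0.5588 -0.201   0.2587] gap 0.390 F [ 0.6 -0.1 -2.6] q6 1.04
```

View pics/w3.png

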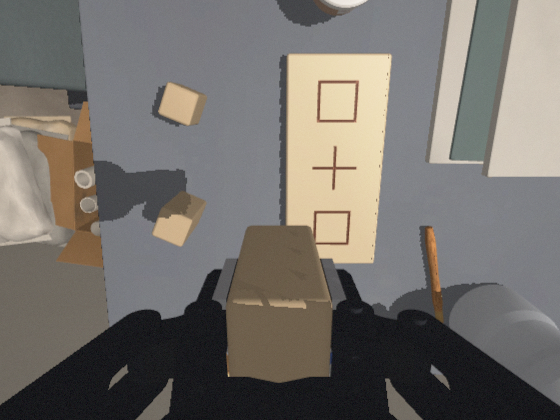

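Run:
```python
from fit import *
import pickle
f=pickle.load(open("w3.pkl","rb"));F=pickle.load(open("F0.pkl","rb"))
for p in [(337.7,101),(334.3,167.5),(332,228)]: print(atz(f,p,.015,f["T"]))
# top: crop offset b.png scale 2.25, origin (120,140)
for p in [(478,86),(540,81),(602,77)]: print("top",atz(F["top"],(120+p[0]/2.25-.3,140+p[1]/2.25-.3),.015))
for p in [(518,98),(584,105),(650,112)]: print("side",atz(F["side"],(110+p[0]/2.3-.3,160+p[1]/2.3-.3),.015))
```

```text
[ 0.61557026 -0.11677609  0.015     ]
[ 0.62003442 -0.18856586  0.015     ]
[ 0.62551417 -0.26137267  0.015     ]
top [ 0.61651503 -0.117998    0.015     ]
top [ 0.62236391 -0.19007248  0.015     ]
top [ 0.6270264  -0.26208802  0.015     ]
side [ 0.61585898 -0.11659469  0.015     ]
side [ 0.62141585 -0.18864262  0.015     ]
side [ 0.62691086 -0.25988848  0.015     ]
```

```bash
cat >> h.py <<'E'
BX,BY,BW=.6212,-.1888,.068
def bpt(x,y): c,s=np.cos(BW),np.sin(BW); return BX+c*x-s*y,BY+s*x+c*y
def place(x,y,zc,yaw,hover=.10,up=.10):
    go(x,y,zc+hover,yaw); 
    move_l([x,y,zc+.006],velocity=.15); 
    r=move_l([x,y,zc-.003],velocity=.02,until_force=4); print("contact",r); st()
    let_go(); st(); move_l([x,y,zc+up],velocity=.25)
E
python3 - <<'E'
from fit import *
x,y=bpt(0,-.072); place(x,y,.0394,BW); st()
go(.453,-.250,.16,-.37)
move_l([.453,-.250,.024],velocity=.15,until_force=8); st(); z=get_state()["position"][2]
grab(50); st()
z=get_state()["position"][2]
move_l([.453,-.250,.15],velocity=.2)
x,y=bpt(0,.072); place(x,y,z+.015,BW); st()
# tile hover
go(.447,.1095,.2,-.55); st(); f=shot("w4")
print(fit(f,"tile",(.447,.1095,-.55),T=f["T"]))
F=grab_frame("top");cv2.imwrite("pics/t2.png",cv2.resize(F["img"][140:270,120:470,::-1],None,fx=2.25,fy=2.25))
import pickle;pickle.dump(f,open("w4.pkl","wb"))
E
```

```text
contact True
t 10.08 [ 0.6269 -0.2612  0.0394] gap 0.389 F [ 0.1 -0.5  4.6] q6 1.00
t 10.64 [ 0.6255 -0.2603  0.0378] gap 0.999 F [ 0.1 -0.2 -0.4] q6 1.00
t 11.20 [ 0.6264 -0.2608  0.1403] gap 1.002 F [-0.9  0.6 -0.2] q6 1.00
t 12.99 [ 0.4538 -0.2504  0.0245] gap 1.001 F [-1.   0.2 -0.3] q6 1.29
t 13.52 [ 0.4534 -0.2503  0.0246] gap 0.389 F [-0.3 -0.1  6.2] q6 1.29
contact True
t 16.32 [ 0.6172 -0.1172  0.0396] gap 0.390 F [ 0.6 -0.2  3.6] q6 1.20
t 16.88 [ 0.6158 -0.1169  0.0382] gap 0.999 F [ 0.4  0.1 -0.5] q6 1.20
t 17.43 [ 0.6165 -0.117   0.1402] gap 0.999 F [ 0.2 -0.8  0.3] q6 1.20
t 18.55 [0.4473 0.1092 0.1994] gap 0.996 F [ 0.9  0.  -0.3] q6 2.20
(array([ 0.4436735 ,  0.10947274, -0.57278723]), np.float64(122.5625), np.float32(2274.0))
```

View pics/w4.png

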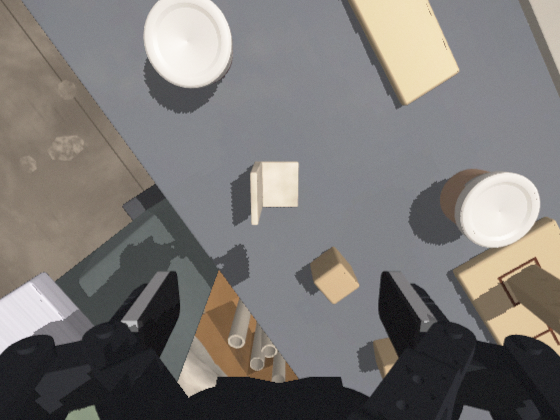

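View pics/t2.png

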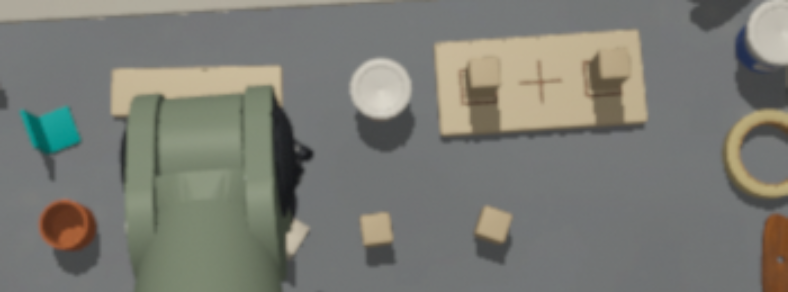

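Run:
```python
from fit import *
psi=-.565; mx,my=.4455,.1095
ux,uy=mx-.0185*np.cos(psi),my-.0185*np.sin(psi)
w=go(ux,uy,.15,psi); st()
print(move_l([ux,uy,.024],velocity=.15,until_force=8)); st()
grab(25); st(); s=get_state()["position"]; z=s[2]
move_l([ux,uy,.19],velocity=.2)
f=shot("w5")
wp=w+(BW-psi); x,y=bpt(-.0185,0)
movep([x,y,.19],down(wp)); st()
f=shot("w6"); import pickle;pickle.dump((f,z,w,wp),open("w6.pkl","wb"))
```

```text
t 18.98 [0.4291 0.1188 0.1494] gap 0.999 F [ 0.2 -0.1  0.2] q6 2.24
False
t 19.98 [0.4311 0.1194 0.0249] gap 0.998 F [ 0.8 -0.1  1.5] q6 2.24
t 20.67 [0.43   0.1194 0.0241] gap 0.083 F [-0.3  0.1  2.3] q6 2.24
t 23.03 [ 0.6023 -0.189   0.1895] gap 0.081 F [-0.4  1.5 -1.6] q6 1.08
```

View pics/w6.png

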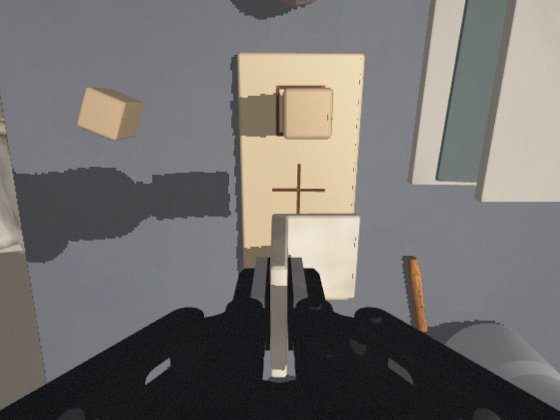

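```bash
python3 - <<'E'
from fit import *
import pickle
_,z,w,wp=pickle.load(open("w6.pkl","rb")); x,y=bpt(-.0185,0); zc=z+.015
move_l([x,y,zc+.006],velocity=.15)
print(move_l([x,y,zc-.002],velocity=.02,until_force=3)); st()
let_go(); st(); move_l([x,y,zc+.13],velocity=.2)
go(.6136,.2128,.16,.0167); st(); f=shot("w7")
print(fit(f,"shelf",(.6136,.2128,.0167),T=f["T"]))
for c in("top","side"):
    F=grab_frame(c);pickle.dump(F,open(f"F1{c}.pkl","wb"));cv2.imwrite(f"pics/u_{c}.png",cv2.resize(F["img"][140:250,300:440,::-1],None,fx=4,fy=4))
E
python3 -c "
import cv2,numpy as np
cv2.imwrite('pics/u.png',cv2.resize(np.vstack([cv2.imread('pics/u_top.png'),cv2.imread('pics/u_side.png')]),None,fx=.66,fy=.66))"
```

```text
True
t 24.57 [ 0.6034 -0.1904  0.0391] gap 0.085 F [ 0.  -0.1  3.7] q6 1.08
t 25.31 [ 0.6025 -0.1899  0.0382] gap 0.999 F [-0.1  0.2 -0.2] q6 1.08
t 27.61 [0.6139 0.2116 0.1599] gap 1.001 F [-0.  -1.   0.3] q6 1.77
(array([0.61080582, 0.2114687 , 0.01958478]), np.float64(310.1875), np.float32(14223.0))
```

View pics/u.png

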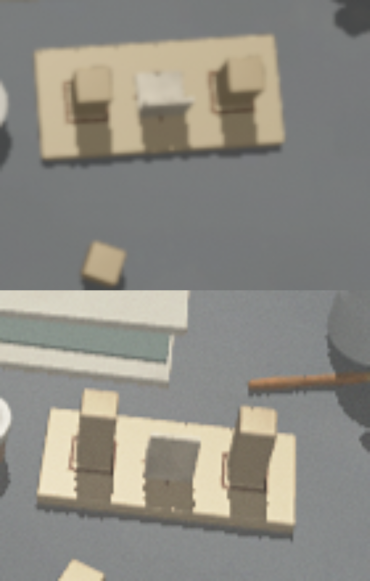

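View pics/w7.png

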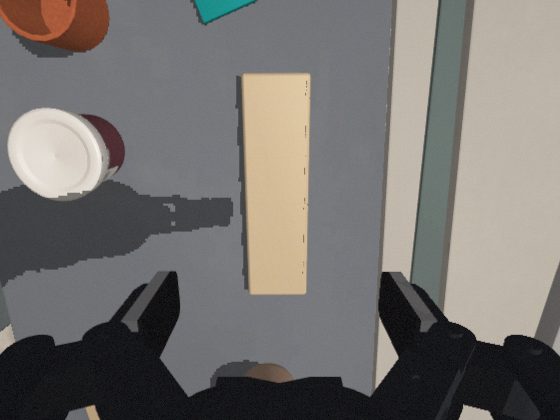

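Run:
```python
from fit import *
x,y=.612,.212
w=go(x,y,.10,.018)
move_l([x,y,.01],velocity=.15,until_force=8)
print(move_l([x,y,-.003],velocity=.04,until_force=6)); st()
grab(70); st(); z=get_state()["position"][2]
print(move_l([x,y,.03],velocity=.05)); st()
move_l([x,y,.2],velocity=.2); st(); f=shot("w8")
import pickle; pickle.dump((z,w),open("sh.pkl","wb"))
S=grab_frame("side");cv2.imwrite("pics/s8.png",S["img"][:,:,::-1])
```

```text
False
t 29.33 [ 0.6117  0.2119 -0.0033] gap 1.002 F [ 1.1 -0.3 -0.6] q6 1.77
t 29.73 [ 0.6126  0.2121 -0.0023] gap 0.630 F [-0.1  0.1  4.7] q6 1.77
False
t 30.53 [0.6118 0.2119 0.0299] gap 0.627 F [-0.7 -0.5 -2.6] q6 1.77
t 31.53 [0.6111 0.2118 0.1985] gap 0.634 F [-0.2 -0.4 -2.6] q6 1.77
```

View pics/w8.png

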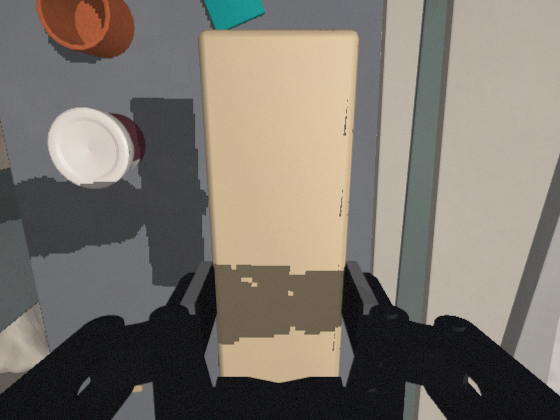

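View pics/s8.png

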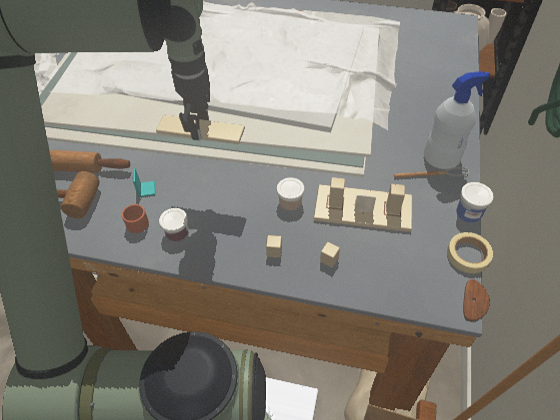

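Run:
```python
from fit import *
f=grab_frame("wrist")
for t in (-.0143,):
  P=np.array([[sx*.028,sy*.1,t] for sy in(1,-1) for sx in(-1,1)])
  print(np.round(proj(f,P,f["T_tool_cam"]),1))
```

```text
[[225.3 465.6]
 [335.5 465.7]
 [198.   27.1]
 [364.5  27.1]]
```

Run:
```python
from fit import *
from scipy.optimize import least_squares
f=grab_frame("wrist")
im=cv2.imread("pics/w8.png")[:,:,::-1]
m=seg(im)
for r in (28,30,31,32,33,34,36,50,100,150,200,250):
    c=np.where(m[r,180:380])[0]+180
    print(r,c.min() if len(c) else None,c.max() if len(c) else None)
rows=np.arange(60,240,10); obs=[(np.where(m[r,185:370])[0][[0,-1]]+185+[0,1]) for r in rows]
def res(p):
    a,zt,dx,yaw,y0=p
    out=[]
    P=np.array([[sx*.028,y,0] for sx in(-1,1) for y in np.linspace(-.1,.1,41)])
    Rm=R.from_euler("zx",[yaw,a]).as_matrix()
    q=proj(f,P@Rm.T+[dx,y0,zt],f["T_tool_cam"])+.5
    for r,o in zip(rows,obs):
        for k in(0,1):
            s=q[41*k:41*k+41]; i=np.argsort(s[:,1]); out.append(np.interp(r+.5,s[i,1],s[i,0])-o[k])
    e=q[0,1]; out.append((e-32.5))
    return np.array(out+[(zt+.0143)/.001*1])
r=least_squares(res,[0,-.0143,0,0,0]);print(np.round(r.x,4),r.cost)
```

```text
28 None None
30 204 353
31 202 355
32 201 356
33 200 356
34 200 357
36 199 357
50 199 357
100 202 355
150 205 352
200 209 379
250 212 379
[-0.0238 -0.0127 -0.0009 -0.0015  0.0007] 4.027766720153172
```

Run:
```python
from fit import *
import pickle
z,w=pickle.load(open("sh.pkl","rb")); wp=w+BW-.018; zc=z+.09
x,y=bpt(0,0)
movep([x,y,.2],down(wp)); st()
move_l([x,y,zc+.008],velocity=.12)
print(move_l([x,y,zc-.002],velocity=.015,until_force=6)); st(); f=shot("w9")
S=grab_frame("side");cv2.imwrite("pics/s9.png",cv2.resize(S["img"][110:260,280:480,::-1],None,fx=3,fy=3))
pickle.dump(zc,open("zc.pkl","wb"))
```

```text
t 33.22 [ 0.6215 -0.1875  0.2   ] gap 0.630 F [-0.3  0.9 -2.9] q6 1.09
True
t 34.78 [ 0.6212 -0.1888  0.0877] gap 0.632 F [-0.8  0.   5.7] q6 1.09
```

View pics/s9.png

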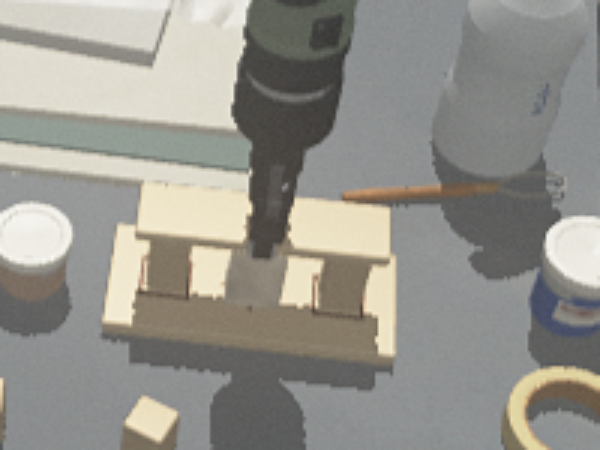

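View pics/w9.png

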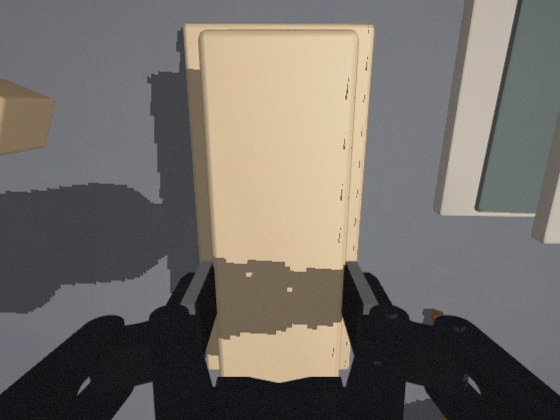

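Contact came exactly at the expected height, and the shelf is centred over the base and lined up with it. I'll release it and move to the beaker.

```bash
python3 - <<'E'
from fit import *
import pickle
let_go(); st(); s=get_state()["position"]
x,y=bpt(0,0); move_l([x,y,.22],velocity=.15); f=shot("w10")
pickle.dump(f,open("w10.pkl","wb"))
go(.454,.3548,.18,0.15); st(); f=shot("w11")
print(fit(f,"beaker",(.454,.3548,0),T=f["T"]))
SH["shelf"]=[box(.056,.2,0,.012)]
for c in("top","side"):
    F=grab_frame(c); m=seg(F["img"])
    i=F["img"][120:260,290:450,::-1];cv2.imwrite(f"pics/v_{c}.png",cv2.resize(i,None,fx=2.4,fy=2.4))
E
python3 -c "
import cv2,numpy as np
cv2.imwrite('pics/v.png',np.hstack([cv2.imread('pics/v_top.png'),cv2.imread('pics/v_side.png')]))"
```

```text
t 35.31 [ 0.62   -0.1883  0.086 ] gap 0.997 F [-0.7 -0.1 -0.1] q6 1.09
t 38.45 [0.4548 0.3542 0.1801] gap 0.997 F [ 0.3 -0.5  1.3] q6 1.96
(array([0.4513868 , 0.35336744, 0.05431685]), np.float64(89.1875), np.float32(3863.0))
```

View pics/v.png

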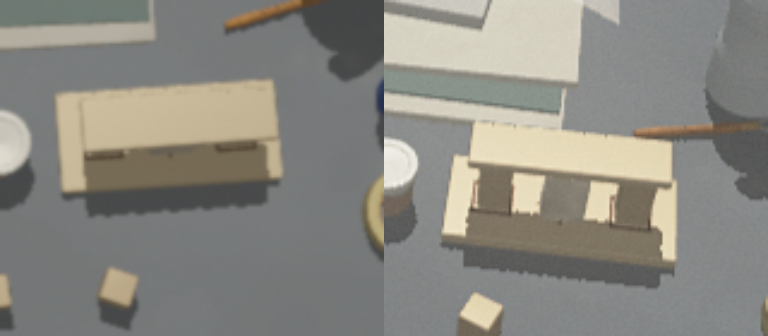

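View pics/w10.png

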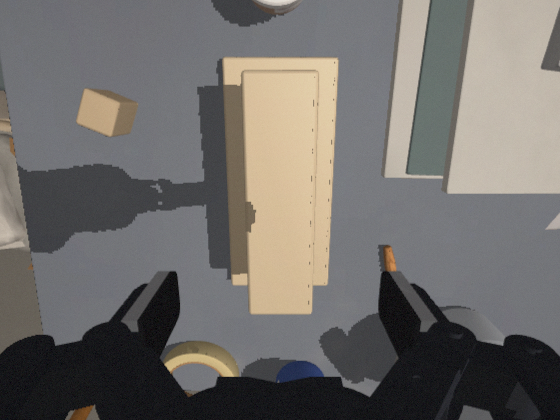

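View pics/w11.png

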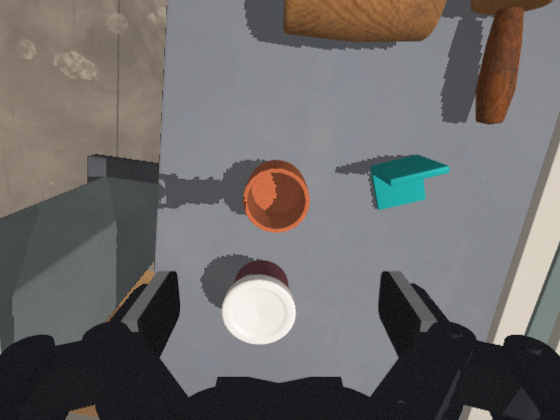

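Run:
```python
from fit import *
import pickle
f=pickle.load(open("w10.pkl","rb"))
P=np.array([atz(f,p,.102,f["T"]) for p in [(243.5,71),(318.5,71),(312.5,314),(249,314)]])
print(P, P.mean(0)); d=P[0]-P[3]; print("yaw",np.arctan2(-d[0],d[1]), np.linalg.norm(P[0]-P[3]),np.linalg.norm(P[0]-P[1]))
x,y=.453,.354
w=go(x,y,.12,.1)
print(move_l([x,y,.009],velocity=.12,until_force=6)); st()
grab(30); st(); s=get_state()["position"]; z=s[2]
move_l([x,y,.2],velocity=.2); st(); shot("w12")
x,y=bpt(0,0)
print("w",go(x,y,.25,BW)); st(); shot("w13")
pickle.dump(z,open("bz.pkl","wb"))
```

```text
[[ 0.58769934 -0.09200985  0.102     ]
 [ 0.64046183 -0.08844328  0.102     ]
 [ 0.65528725 -0.28499966  0.102     ]
 [ 0.59997746 -0.288935    0.102     ]] [ 0.62085647 -0.18859695  0.102     ]
yaw 0.06226857563547019 0.19730753702813253 0.05288290341861369
False
t 40.02 [0.4537 0.3544 0.0099] gap 1.001 F [-0.3  0.2  0.7] q6 2.01
t 40.41 [0.4535 0.3543 0.01  ] gap 0.656 F [-1.3 -0.6  6.3] q6 2.01
t 41.52 [0.4523 0.3535 0.1988] gap 0.658 F [-0.1 -0.8 -1.8] q6 2.01
w 0.068
t 43.62 [ 0.6213 -0.1875  0.2499] gap 0.656 F [-0.3 -0.1 -0.9] q6 1.09
```

View pics/w13.png

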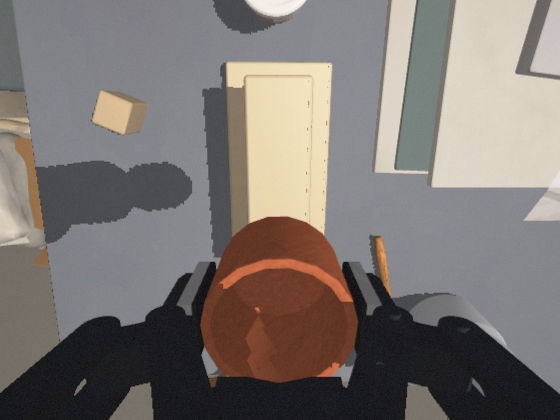

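Run:
```python
from fit import *
import pickle
z=pickle.load(open("bz.pkl","rb")); zc=z+.102; x,y=bpt(0,0)
move_l([x,y,zc+.008],velocity=.12)
print(move_l([x,y,zc-.002],velocity=.015,until_force=4)); st()
let_go(); st(); move_l([x,y,.26],velocity=.12); st()
f=shot("w14"); print(fit(f,"beaker",(x,y,0),z=.102,T=f["T"],mask=(f["img"][:,:,0].astype(int)-f["img"][:,:,1]>50)))
go(.35,.15,.3,.3); st()
m=lambda F:(F["img"][:,:,0].astype(int)-F["img"][:,:,1]>50)
F={}
for c in("top","side"):
    F[c]=grab_frame(c);print(c,fit(F[c],"beaker",(x,y,0),z=.102,mask=m(F[c])))
    for n,p in (("short",(.45,.002,.15)),("short",(.4545,-.1308,-.25))): print(c,fit(F[c],n,p))
    cv2.imwrite(f"pics/y_{c}.png",cv2.resize(F[c]["img"][120:260,290:450,::-1],None,fx=2.4,fy=2.4))
cv2.imwrite('pics/y.png',np.hstack([cv2.imread('pics/y_top.png'),cv2.imread('pics/y_side.png')]))
```

```text
True
t 45.44 [ 0.6212 -0.1888  0.112 ] gap 0.654 F [-0.5  0.5  5.1] q6 1.09
t 45.85 [ 0.6203 -0.1884  0.1108] gap 0.999 F [-0.   0.1  0.6] q6 1.09
t 47.24 [ 0.6207 -0.1886  0.259 ] gap 1.000 F [-0.  -0.1 -1.3] q6 1.09
(array([ 0.62033145, -0.18978713,  0.06042844]), np.float64(2421.625), np.float32(2192.0))
t 48.89 [0.351  0.1497 0.3   ] gap 0.999 F [ 0.3 -0.2  0. ] q6 1.48
top (array([ 0.6230607 , -0.19030286,  0.16147696]), np.float64(354.0625), np.float32(189.0))
top (array([0.4492973 , 0.00106185, 0.1406672 ]), np.float64(14.5), np.float32(203.0))
top (array([ 0.45464813, -0.1321377 , -0.32980684]), np.float64(17.0), np.float32(210.0))
side (array([ 0.66379476, -0.18862174, -0.63407645]), np.float64(593.75), np.float32(76.0))
side (array([0.44974777, 0.00266741, 0.20661051]), np.float64(33.1875), np.float32(317.0))
side (array([ 0.45479004, -0.12900182, -0.21291882]), np.float64(40.375), np.float32(345.0))
```

View pics/y.png

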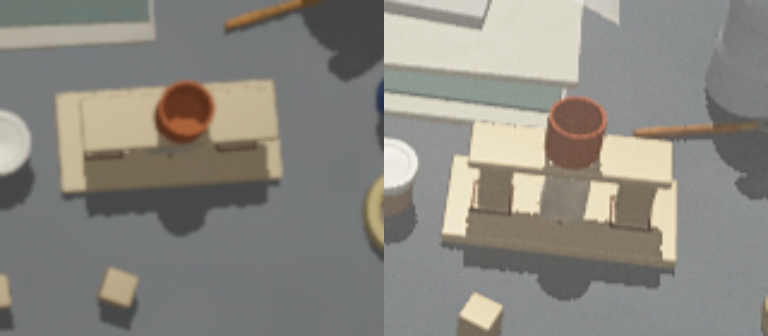

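View pics/w14.png

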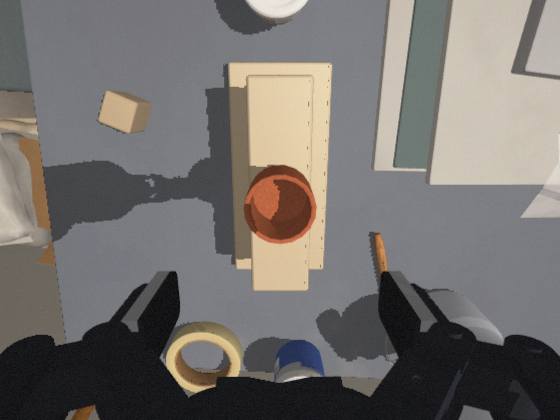

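Run:
```python
from h import *
st(); sign_off()
```

```text
t 48.99 [0.3509 0.1496 0.2999] gap 1.001 F [0.2 0.7 0.3] q6 1.48
the job is handed in; nothing more can be done
```

I built the tier and handed it in at about 49 s of the 136 s allowed. The tall props are on the square marks, the tile is on the cross, the shelf lies across the props and the beaker is in the middle of the shelf. `sign_off()` gives no verdict, so I don't have the official result.

**Placing:** All five pieces touched down within about 0.3 mm of the expected TCP height, which fits each of them standing flat. The side picture shows both props inside their marks, perhaps 2 mm off centre, and the tile standing between them.

**Shelf:** Measured in the wrist picture before the beaker went on, it is within about 0.5 mm of the base centre and 0.006 rad from being lined up.

**Beaker:** I let go of it at the shelf centre. It looks upright and centred in all three pictures.

**Short props:** They moved less than 1 mm between the first and last pictures. The arm is parked clear of everything.

**Checks that failed or disagreed:**
- My final fit of the beaker's outline was poor. The colour mask missed much of it, and the side-camera fit was about 40 mm off. For its position I relied on the gripper position at release and the pictures.
- The cameras differed from each other by about 2–3 mm throughout. That is well inside the tolerances.

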